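# Seat the dial gauge in the spring bayonet socket and hold it

### The job

Lift the large dial gauge out of its tray by the flat tab on top, push its foot down into the round bayonet socket on the black check console until its flange is fully home on the collar, and with it pushed in twist it a quarter turn clockwise (seen from above) as far as it goes. The socket is sprung and would throw the gauge back, so finish while still gripping it, holding it pressed fully home and turned to the stop. Leave the small gauge and everything else on the bench where it is.

Things in the scene. Friction and masses are not known exactly. Their poses are not given: they have to be found in the camera images.
- gauge: Large dial gauge, 124 mm tall, about 220 g, loose, upright in one bay of the tray. Origin: centre of the foot's underside, z up. Foot: steel plug 30 mm dia, z 0 to 22 mm, lower edge chamfered; flange 52 mm dia, z 22 to 27; round upright dial case 56 mm dia, 24 mm thick in y, z 32 to 88 (white dial on -y face); grip tab above it.
- gauge_lugs (a point): On the gauge's axis, 9 mm above the foot's underside, axes as the gauge: mid height of its two bayonet lugs, which stand out along +x and -x to 22 mm from the axis, each 8 mm wide (y) and 6 mm high.
- gauge_tab (a point): Point to grip the large gauge: middle of the flat aluminium tab on its top, 110 mm above the foot's underside, axes as the gauge. The tab is 14 mm thick (y), 40 mm wide (x, the line of the lugs), and free from 22 mm below this point (the dial case) to 14 mm above it.
- small_gauge: A smaller dial gauge, 76 mm tall, dial case 36 mm diameter, same general shape but without lugs, standing in the other bay of the tray. Leave it. Origin: centre of its underside.
- tray: Low grey open tray, fixed, 100 mm (x) by 210 mm (y), 14 mm high, floor 5 mm thick, a wall across the middle dividing it into two bays whose centres lie at y = +52 and -52 mm from its origin (centre of underside); one gauge stands near each bay's centre.
- console: Black check console, fixed box 150 x 150 x 45 mm; on the middle of its top the bayonet socket stands upright: a dark steel round collar, 62 mm outer dia, rim 89 mm above the bench. Origin: centre of the console's underside on the bench, z up. Aluminium index ridges on the collar's outside at +x and -x mark the two lug slots.
- socket (a point): Centre of the socket's mouth, level with the rim; axes as the console. Aluminium roof 6 mm thick with a 34 mm hole and two lug slots along +x and -x, 14 mm wide, reaching 24 mm from the axis. The gauge enters with its x along this x, either way round. The lugs clear the roof and can turn when the foot's underside is 18 mm below the mouth; fully home (flange on rim) it is 22 mm below.
- plunger (a joint): Spring plunger (brass, 26 mm dia) in the socket, under the foot: how far it is pushed down, m. 0 at rest with its top 10 mm below the mouth; 0.008 when the lugs just clear the roof; 0.012 with the flange fully home. It pushes up with 4 N at first, 10 N fully home.
- rotor (a joint): Turn of the sprung rotor in the socket, rad: 0 at rest, growing clockwise seen from above, hard stop at 1.4. Its two dogs stand under the roof beside the slots; after about 0.15 rad of free play the turning lugs carry them along, so the gauge turns about 1.55 rad in all. Its spring resists with 0.05 N m at first, 0.16 N m at the stop, and turns a gauge let go back.
- test_disc: Bystander: steel disc 44 mm diameter, 14 mm high. Origin: centre of underside.
- test_block: Bystander: black test block 50 x 35 x 20 mm. Origin: centre of underside.
- driver: Bystander: screwdriver lying on the bench nearest the robot.
- spanner: Bystander: steel spanner lying beyond the work area.
- cup: Bystander: white cup 72 mm diameter, 85 mm high. Origin: centre of underside.
- oil_jar: Bystander: jar 56 mm diameter, 75 mm high. Origin: centre of underside.

How it is judged (in metres and radians):
On the way, in this order (a step that is already met when the one before it is completed fails the run):
1. the large gauge is lifted clear of the tray (height (world z) of gauge above 0.06 m and contact force between gauge and tray below 0.1 N), for 0.1 s.
2. its foot is in the socket and pushed down against the spring, not yet twisted (horizontal distance between gauge and socket below 0.004 m and value of joint plunger above 0.007 m and value of joint rotor below 0.3 rad), for 0.05 s.
3. it is twisted clockwise under the roof, a quarter turn against the spring (horizontal distance between gauge and socket below 0.004 m and value of joint rotor above 1.2 rad), for 0.1 s.
At the end, for the whole second after the job is handed in: The gauge stands in the socket within 4 mm of its axis and within 5 degrees of upright, pressed home (plunger beyond 9.5 of 12 mm, more than 4 N on the socket), twisted so that the rotor is beyond 1.2 of 1.4 rad and the gauge within 0.3 rad of a quarter turn, at rest, with the gripper still on it (all of step 3 and value of joint plunger above 0.0095 m and angle between the x axis of gauge and the y axis of socket, either way round below 0.3 rad and angle between gauge's own z axis and vertical below 0.09 rad and contact force between gauge and console above 4 N and contact force between the fingers and gauge above 3 N and linear speed of gauge below 0.02 m/s); the arm keeps its last pose, push and grip.
It fails at once if the small gauge or another thing on the bench is pushed away (more than 30 mm) (distance of any of small_gauge, test_disc, test_block, driver, spanner, cup, oil_jar from where it was at the start of the episode above 0.03 m).
It also fails if it takes over 48 s, if anything falls off the work surface, if the arm or the gripper's body presses on something with over 40 N, if the wrist force passes 120 N, or if a joint passes its speed limit or range.

### The arm

A 6-joint arm with a two-finger parallel gripper is mounted at the origin on the work surface. World frame = base frame: x ahead of the robot, y to its left, z up, the work surface at z = 0. Lengths are in m, angles in degrees, forces in N, time in s.
With the tool pointing down it reaches from about 0.3 to 0.75 m from the base axis. Payload 8.5 kg.
Tool frame: the origin (TCP) lies between the finger pads; the fingertips stand env.finger_overhang ahead of it and the grasp point (between the pads) lies 2 mm behind it (env.finger_overhang is the distance from the TCP to the fingertips, in m); z points along the fingers, y is the line along which they close (so a half turn about z gives the same grasp; the last joint's range is limited). The gripper opens to 85 mm and grips with 20 to 120 N. Pads are 22 mm wide; open, the fingers measure 114 mm over their backs; the gripper's body (76 mm by 85 mm) begins 54 mm behind the grasp point. The pads swing forward as they close: fully open they stand 13 mm farther back than shut.
Start: joints at [-77.596, 21.807, 74.336, -0, 83.858, -12.336], TCP at [0.23, -0.5, 0.248] pointing down, gripper open.
Joint ranges: [-178.18, 178.18], [-50.72, 133.34], [12.68, 142.11], [-81.47, 261.47], [9.98, 163.14], [-165.26, 165.26]. Speed limits (degrees/s): [136.94, 136.94, 180, 180, 180, 180].

### API

Orientations are given as a 3x3 rotation matrix whose columns are the frame's x, y, z axes.
In Python, from rig import env gives the robot as it stands. The module is installed in compiled form; this text tells all that it offers.
- The arm moves only by the tool jog_arm, never from a script. Its arguments are lists of equal length, an entry for each row: "hand": the finger opening in m, from 0 to 0.0854; "travel": the shift along the world's x, y, z in m, a list of three; "yaw": the turn about the world's z in rad. A call has exactly 5 rows; each row shifts and turns the commanded pose from where the row before left it; what a row does not reach is not made up. A row lasts 1/8 s, in which the tool goes at most 62.5 mm and 10.7 degrees, less where a joint would pass 70% of its speed; a pose out of reach is approached as far as the arm can. A call is refused whole if a number of a shift passes 0.0625 or a number of a turn 0.188, either way. A call with a gripper value outside its range is refused whole. The fingers move at their own pace and stop on an object; "grip_force" is the grip in N (left out, the last holds). Time passes only in rows, so rows that do not move let the fingers close, or fill a call up. It gives the time, the measured TCP pose, the force, the opening and the grip force at its end, in the units of the state.
- env.observe(): the state, without advancing time (a new reading comes with each control period).
- env.get_image(name): name is "side" or "top"; returns the picture (384x512x3 uint8, red, green, blue); there is no depth.
- env.calibration(name): a dict with "fx", "fy", "cx", "cy" (pixels), "position" and "rotation" of the camera in the world. Camera axes: x right, y down, z forward; pixel columns grow to the right and rows downward; lengths in m; the calibration is good to about 2 mm. A picture is of the moment at which its call begins. calibration takes no time and is no camera call.
- env.close_job(): hands the job in; it is judged then, once.
The state is a dict: "time_s": time; "q": joint angles; "qvel": joint speeds; "joint_efforts": joint torques, N m; "position": TCP position; "tool_rot": TCP orientation; "ft_force": force on the tool from outside, world axes, zero at the start; "wrist_torque": the same for the moment, N m; "grip_width": finger opening in m; "gripper_force": force on a finger pad.
Only numpy, scipy, OpenCV 4.12 (cv2) and the standard library are available. Lean on these libraries where they do the work, as an engineer would, in place of code of your own. Each camera call takes 0.05 s, during which the arm holds its last target. There are 200 camera calls.

## Working session

There is one attempt and no reset: what is moved stays moved. The work goes in short steps, Python scripts to look and compute and a tool call to move; the robot and the scene stay as the last step left them, time stands still between calls to the robot, and variables do not carry over. Pictures are saved under pics/ and viewed, at most 10 in all, crops included, and the job is handed in when it is done.

Besides the shell and the picture viewer there is one more tool, called after ">>>" by a JSON object that holds its "api" and its "payload". jog_arm: Moves the arm, as the interface text tells. Its arguments: {"type":"object","properties":{"hand":{"type":"array"},"travel":{"type":"array"},"yaw":{"type":"array"},"grip_force":{"type":"number"}},"required":["hand","travel","yaw"]}

```bash
mkdir -p pics; python3 - <<'E'
from rig import env
import cv2,numpy as np
s=env.observe();print(s['time_s'],s['position'],s['tool_rot'],s['grip_width'],env.finger_overhang)
for n in('top','side'):
    cv2.imwrite(f'pics/{n}0.png',env.get_image(n)[:,:,::-1]);print(env.calibration(n))
E
```

```text
0.0 [ 0.23011878 -0.49924722  0.24768353] [[ 9.08222405e-01  4.18487737e-01 -2.77996858e-04]
 [ 4.18487659e-01 -9.08221236e-01  1.50535214e-03]
 [ 3.77488762e-04 -1.48353280e-03 -9.99998828e-01]] 0.08531267960244653 0.017
{'fx': 374.3725334810234, 'fy': 374.3725334810234, 'cx': 263.2173253845785, 'cy': 194.69829281210508, 'position': array([ 0.43352122, -0.00437841,  0.9071375 ]), 'rotation': array([[ 0.01144329, -0.98965422,  0.143016  ],
       [-0.99956638, -0.00744077,  0.0284901 ],
       [-0.0271312 , -0.14328   , -0.98931023]])}
{'fx': 354.4425259141726, 'fy': 354.4425259141726, 'cx': 259.52947996707985, 'cy': 191.9458988321469, 'position': array([0.51588395, 0.75645242, 0.76257489]), 'rotation': array([[-9.97080201e-01, -4.85688674e-02,  5.89248551e-02],
       [-7.63554940e-02,  6.43782561e-01, -7.61389423e-01],
       [-9.54972227e-04, -7.63665555e-01, -6.45611345e-01]])}
```

View pics/top0.png

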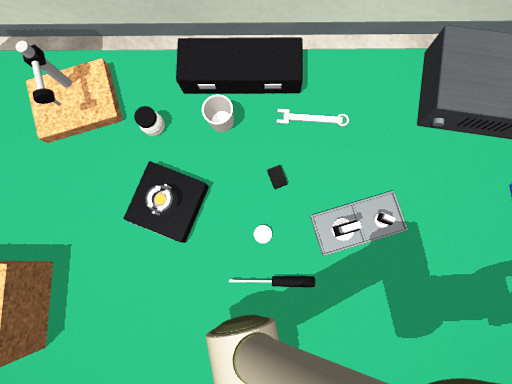

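View pics/side0.png

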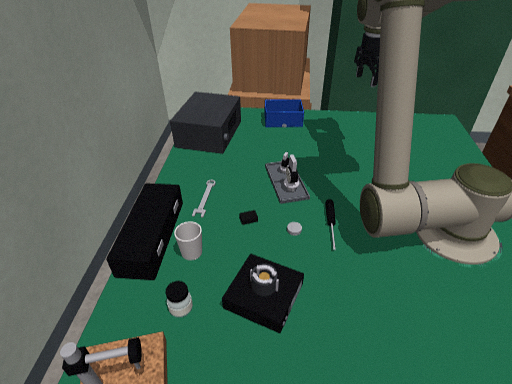

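The top view shows the large gauge in the tray's left bay near (345,228), the small gauge near (384,218) and the console's socket near (160,199). I'll zoom in on these.

```bash
python3 - <<'E'
import cv2,numpy as np
t=cv2.imread('pics/top0.png');s=cv2.imread('pics/side0.png')
def c(i,x,y,w,h):return cv2.resize(i[y:y+h,x:x+w],(400,300),interpolation=cv2.INTER_CUBIC)
a=np.vstack([np.hstack([c(t,310,190,80,60),c(t,130,170,80,60)]),np.hstack([c(s,255,145,80,60),c(s,225,250,80,60)])])
cv2.imwrite('pics/crop0.png',a)
E
```

```text
(no output)
```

View pics/crop0.png

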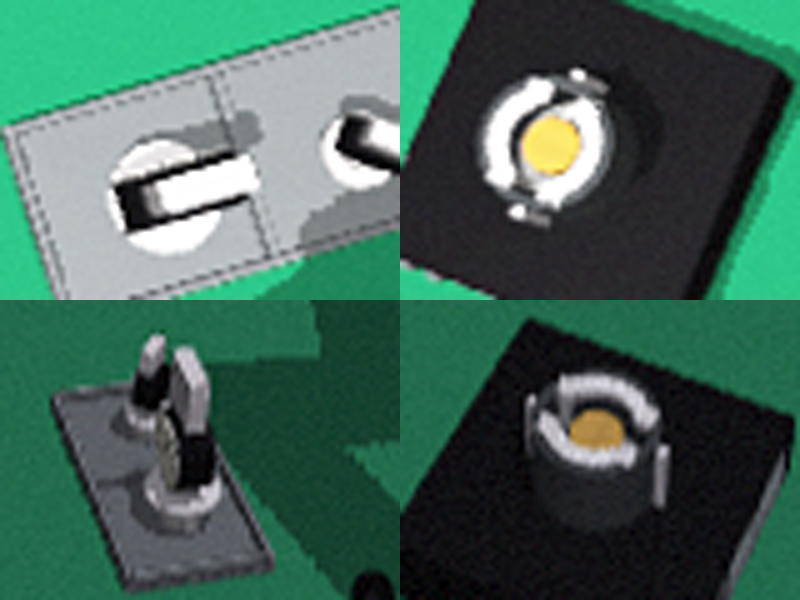

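Top crop: the flange centre is about (343.6,229.4) px, with the tab above and to its right. The collar ring is centred near (159,198.4), with ridges at about (166,185) and (155,212). Next I'll measure these properly with masks.

```bash
cat > h.py <<'E'
from rig import env
import cv2,numpy as np
def ray(n,p):
    c=env.calibration(n);R=np.array(c['rotation']);d=R@np.array([(p[0]-c['cx'])/c['fx'],(p[1]-c['cy'])/c['fy'],1.]);return np.array(c['position']),d
def on(n,p,z):
    o,d=ray(n,p);return o+d*(z-o[2])/d[2]
def proj(n,P):
    c=env.calibration(n);v=np.array(c['rotation']).T@(np.array(P)-c['position']);return np.array([c['fx']*v[0]/v[2]+c['cx'],c['fy']*v[1]/v[2]+c['cy']])
def blobs(img,box,f,minA=8):
    x,y,w,h=box;m=f(img[y:y+h,x:x+w].astype(int)).astype(np.uint8)
    n,l,st,ce=cv2.connectedComponentsWithStats(m)
    out=[]
    for i in range(1,n):
        if st[i,4]>=minA:
            pts=np.argwhere(l==i)[:,::-1]+[x,y];out.append((st[i,4],ce[i]+[x,y],pts))
    return sorted(out,key=lambda b:-b[0])
E
python3 - <<'E'
from h import *
np.set_printoptions(precision=4,suppress=True)
t=cv2.imread('pics/top0.png');s=cv2.imread('pics/side0.png')
brass=lambda a:(a[:,:,2]-a[:,:,0]>60)
for n,i,b in(('top',t,(140,180,40,40)),('side',s,(245,255,40,40))):
    bl=blobs(i,b,brass)[0];print(n,'brass',bl[0],bl[1],on(n,bl[1],.079))
white=lambda a:(a.min(2)>130)
for n,i,b in(('top',t,(140,180,40,40)),('side',s,(245,260,40,40))):
    for bl in blobs(i,b,white,2):print(n,'white',bl[0],bl[1],on(n,bl[1],.089))
    W=np.vstack([np.array([on(n,p,.089)[:2] for p in bl[2]]) for bl in blobs(i,b,white,15)]).astype(np.float32)
    print('circ',cv2.minEnclosingCircle(W), cv2.fitEllipse(cv2.convexHull(W)))
for n,i,b in(('top',t,(318,205,52,45)),('side',s,(280,200-50,35,52))):
    for th in(150,190,225):
        for bl in blobs(i,b,lambda a:(a.min(2)>th),10):
            print(n,th,bl[0],bl[1],cv2.minAreaRect(bl[2].astype(np.float32)))
# tray rect: grey
gm=lambda a:((a.max(2)-a.min(2)<25)&(a.min(2)>60))
bl=blobs(t,(305,185,110,75),gm)[0]
W=np.array([on('top',p,.014)[:2] for p in bl[2]]).astype(np.float32);print('tray',cv2.minAreaRect(W))
bm=lambda a:(a.max(2)<70)
bl=blobs(t,(115,155,100,95),bm)[0]
W=np.array([on('top',p,.045)[:2] for p in bl[2]]).astype(np.float32);print('console',cv2.minAreaRect(W))
# rows of intensity for tab
print(t[212:246,325:366].min(2)//10)
E
```

```text
top brass 108 [159.787  198.5648] [0.5427 0.2521 0.079 ]
side brass 65 [263.9231 275.6308] [0.5449 0.2513 0.079 ]
top white 310 [158.2226 198.1581] [0.5423 0.2526 0.089 ]
top white 8 [165.125 184.875] [0.5723 0.2386 0.089 ]
top white 8 [153.125 211.875] [0.5116 0.2624 0.089 ]
circ ((0.5427775979042053, 0.25202155113220215), 0.03006891906261444) ((0.5425655841827393, 0.2522590458393097), (0.0531826913356781, 0.05917052924633026), 72.66624450683594)
side white 80 [266.75 268.4 ] [0.5393 0.2377 0.089 ]
side white 78 [261.2436 278.9359] [0.55   0.2683 0.089 ]
side white 4 [277.25 280.  ] [0.5135 0.2684 0.089 ]
side white 2 [251.  269.5] [0.5758 0.2437 0.089 ]
circ ((0.5451260805130005, 0.2522234320640564), 0.028903746977448463) ((0.5445361137390137, 0.25258636474609375), (0.04896560311317444, 0.0567576065659523), 58.835731506347656)
top 150 1729 [343.2545 227.2429] ((343.5, 227.0), (44.0, 51.0), 90.0)
top 190 136 [351.3603 226.4044] ((351.2452697753906, 226.85848999023438), (7.554830074310303, 19.779918670654297), 74.05460357666016)
top 190 100 [344.94 236.75] ((344.8301696777344, 237.40
[... 944 characters left out ...]
8397217, 3.130495071411133), 63.43495178222656)
side 150 28 [294.5    184.7857] ((294.32550048828125, 184.98582458496094), (3.3995001316070557, 10.295629501342773), 60.945396423339844)
side 150 11 [285.4545 153.3636] ((285.2500305175781, 153.25001525878906), (2.1213202476501465, 4.242640495300293), 45.0)Traceback (most recent call last):
  File "<stdin>", line 19, in <module>
  File "h.py", line 6, in on
    o,d=ray(n,p);return o+d*(z-o[2])/d[2]
        ~~~^^^^^
  File "h.py", line 4, in ray
    c=env.calibration(n);R=np.array(c['rotation']);d=R@np.array([(p[0]-c['cx'])/c['fx'],(p[1]-c['cy'])/c['fy'],1.]);return np.array(c['position']),d
ValueError: time passes only in moves, steps and waits
```

```bash
cat > p.py <<'E'
import re
s=open('h.py').read()
s=s.replace("def ray","C={n:env.calibration(n) for n in('top','side')}\ndef ray",1).replace("c=env.calibration(n);","c=C[n];")
open('h.py','w').write(s)
E
python3 p.py; python3 - <<'E'
from h import *
np.set_printoptions(precision=4,suppress=True,linewidth=220)
t=cv2.imread('pics/top0.png');s=cv2.imread('pics/side0.png')
gm=lambda a:((a.max(2)-a.min(2)<25)&(a.min(2)>60))
bl=blobs(t,(305,185,110,75),gm)[0]
W=np.array([on('top',p,.014)[:2] for p in bl[2]]).astype(np.float32);print('tray',cv2.minAreaRect(W))
bm=lambda a:(a.max(2)<70)
bl=blobs(t,(115,155,100,95),bm)[0]
W=np.array([on('top',p,.045)[:2] for p in bl[2]]).astype(np.float32);print('console',cv2.minAreaRect(W))
# flange circle & tab top
W=np.vstack([np.array([on('top',p,.032)[:2] for p in b[2]]) for b in blobs(t,(318,205,52,45),lambda a:a.min(2)>190,10)[1:]]).astype(np.float32)
print('flange',cv2.minEnclosingCircle(W))
b=blobs(t,(318,205,52,45),lambda a:a.min(2)>190,10)[0]
W=np.array([on('top',p,.129)[:2] for p in b[2]]).astype(np.float32);r=cv2.minAreaRect(W);print('tab top',r,on('top',b[1],.129)); 
v=np.linalg.svd(W-W.mean(0))[2][0];print('tabdir',np.degrees(np.arctan2(v[1],v[0])))
print('side tab top',on('side',(292.7,157.9),.129),'flange',on('side',(294.3,185),.032))
a=on('top',(165.125,184.875),.085);c=on('top',(153.125,211.875),.085);d=a-c;print('ridges',(a+c)/2,np.linalg.norm(d),np.degrees(np.arctan2(d[1],d[0])))
a=on('side',(251,269.5),.085);c=on('side',(277.25,280),.085);d=a-c;print('ridges',(a+c)/2,np.linalg.norm(d),np.degrees(np.arctan2(d[1],d[0])))
g=cv2.cvtColor(s,cv2.COLOR_BGR2GRAY);print(g[150:194,284:306]//10)
E
```

```text
tray ((0.4982150197029114, -0.20499926805496216), (0.09832639992237091, 0.20951342582702637), 17.419721603393555)
console ((0.5408656597137451, 0.24693235754966736), (0.15756893157958984, 0.14835712313652039), 68.99583435058594)
flange ((0.47984179854393005, -0.16333337128162384), 0.027286870405077934)
tab top ((0.48039427399635315, -0.16435779631137848), (0.015417009592056274, 0.040697142481803894), 16.440950393676758) [ 0.4813 -0.1646  0.129 ]
tabdir 105.48934
side tab top [ 0.483  -0.1628  0.129 ] flange [ 0.4719 -0.1487  0.032 ]
ridges [0.5425 0.2517 0.085 ] 0.06554358165088181 -21.364868223443125
ridges [0.5448 0.2531 0.085 ] 0.06746068722380041 -21.655853797331268
[[ 8  7  8  8  7  8  8  7  8  8  8  8  7  8  8  8  8  8  8  7  8  8]
 [ 8  7  9  5  8  8  8  8  8  8  8  8  8  8  8  8  8  8  8  8  7  8]
 [ 7 16 16 16  7  8  8  8  8  8  8  8  8  8  8  8  8  8  8  8  8  8]
 [13 20 19 17  7  7  7  7  7  8  7  8  8  8  8  7  8  8  8  8  8  8]
 [18 19 18 11  8  8 11 14 13 11  7  8  8  8  7  8  8  8  8  8  8  8]
 [16 19 13 10  6  7 18 18 18 17  9  7  8  8  8  7  8  8  7  8  8  8]
 [10 15
[... 1915 characters left out ...]
 9  8  6]
 [11 19 11 12 11 11 10 10  9 10 10 15 19 20 18 10  9  5  4  9  7  8]
 [ 5 13 14 11 12 11 11 11 11 17 17 16 19 18 12  8  9  8  3  7  9  8]
 [ 5  6 12 10 13 16 16 16 16 19 18 18 17 13  9  9  9  9  4  3  9  7]
 [ 6  5  6  8 11 14 15 16 16 15 13 13  9  8  9  9  9  9  8  2  7  9]
 [ 5  5  5  7  8  9  9 10 11 10  8  6  4  9  9  9  9  9  9  7  3 10]
 [ 5  5  5  6  8  8  8  7  9 10  8  5  7  9  9  9  9  9  9  9  3  7]
 [ 5  6  5  6  6  7  8  7 10 10  8  5 10  9  9  8  9  9 10  9  7  3]
 [ 8  8  5  5  5  6  6  5  8  8  8  7  9  9  9  9  9  9  9  9  9  3]
 [10  9  8  8  8  7  8  8  7  7  9  9  9  9  9  9  9  9  9  9  9  4]
 [ 9  9  9  9  9  9  9  9  9  9  9  9  9  9  9  9  9  9  9  9 10  8]]
```

>>> {"api": "jog_arm", "payload": {"hand": [0.085, 0.085, 0.085, 0.085, 0.085], "travel": [[0.025, 0.0335, 0], [0.025, 0.0335, 0], [0.025, 0.0335, 0], [0.025, 0.0335, 0], [0.025, 0.0335, 0]], "yaw": [0.142, 0.142, 0.142, 0.142, 0.142]}}

```text
time_s: 0.72
position: [0.3558, -0.3307, 0.2481]
tool_rot: [[0.412, 0.911, -0.0], [0.911, -0.412, 0.001], [0.0, -0.001, -1.0]]
ft_force: [1.6, -1.0, -0.5]
grip_width: 0.0847
gripper_force: 0.0
```

>>> {"api": "jog_arm", "payload": {"hand": [0.085, 0.085, 0.085, 0.085, 0.085], "travel": [[0.025, 0.0335, 0], [0.025, 0.0335, 0], [0.025, 0.0335, 0], [0.025, 0.0335, 0], [0.026, 0.034, 0]], "yaw": [0.142, 0.142, 0.142, 0.142, 0.142]}}

```text
time_s: 1.35
position: [0.4817, -0.1628, 0.2481]
tool_rot: [[-0.282, 0.959, -0.001], [0.959, 0.282, 0.0], [0.0, -0.0, -1.0]]
ft_force: [-0.6, -0.3, 0.3]
grip_width: 0.0851
gripper_force: 0.0
```

>>> {"api": "jog_arm", "payload": {"hand": [0.05, 0.05, 0.05, 0.05, 0.05], "travel": [[0, 0, 0], [0, 0, 0], [0, 0, 0], [0, 0, 0], [0, 0, 0]], "yaw": [0, 0, 0, 0, 0]}}

```text
time_s: 1.98
position: [0.481, -0.1644, 0.2484]
tool_rot: [[-0.276, 0.961, 0.0], [0.961, 0.276, -0.0], [-0.0, 0.0, -1.0]]
ft_force: [0.1, -0.2, -0.7]
grip_width: 0.0499
gripper_force: 0.0
```

>>> {"api": "jog_arm", "payload": {"hand": [0.05, 0.05, 0.05, 0.05, 0.05], "travel": [[0, 0, -0.03], [0, 0, -0.03], [0, 0, -0.02], [0, 0, -0.01], [0, 0, 0]], "yaw": [0, 0, 0, 0, 0]}}

```text
time_s: 2.6
position: [0.4811, -0.1641, 0.1582]
tool_rot: [[-0.277, 0.961, -0.0], [0.961, 0.277, 0.0], [0.0, -0.0, -1.0]]
ft_force: [0.3, -0.0, 0.8]
grip_width: 0.0499
gripper_force: 0.0
```

```bash
python3 - <<'E'
from h import *
t=env.get_image('top')[:,:,::-1];s=env.get_image('side')[:,:,::-1];print(env.observe()['position'])
def c(i,x,y,w,h):return cv2.resize(i[y:y+h,x:x+w],(400,300),interpolation=cv2.INTER_CUBIC)
cv2.imwrite('pics/g1.png',np.hstack([c(t,305,180,80,60),c(s,250,135,80,60)]))
E
```

```text
[ 0.48148925 -0.16425549  0.15908089]
```

View pics/g1.png

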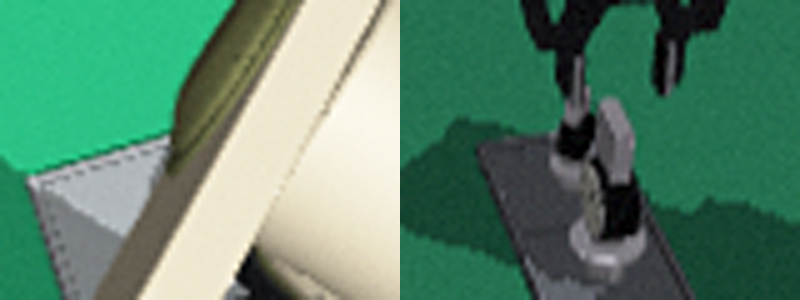

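In the side view (right half) the fingertips are at about (575,90) and (668,92), straddling the tab top at about (610,105). The alignment is good, so I'll descend and grip.

>>> {"api": "jog_arm", "payload": {"hand": [0.05, 0.05, 0.05, 0.05, 0.05], "travel": [[0, 0, -0.015], [0, 0, -0.012], [0, 0, -0.01], [0, 0, -0.005], [0, 0, 0]], "yaw": [0, 0, 0, 0, 0]}}

```text
time_s: 3.32
position: [0.4811, -0.164, 0.1161]
tool_rot: [[-0.277, 0.961, -0.0], [0.961, 0.277, 0.0], [0.0, -0.0, -1.0]]
ft_force: [-0.4, 0.3, -0.3]
grip_width: 0.0496
gripper_force: 0.0
```

>>> {"api": "jog_arm", "payload": {"hand": [0.0, 0.0, 0.0, 0.0, 0.0], "travel": [[0, 0, 0], [0, 0, 0], [0, 0, 0], [0, 0, 0], [0, 0, 0]], "yaw": [0, 0, 0, 0, 0], "grip_force": 80}}

```text
time_s: 3.95
position: [0.4815, -0.1642, 0.1168]
tool_rot: [[-0.277, 0.961, 0.001], [0.961, 0.277, -0.001], [-0.001, 0.001, -1.0]]
ft_force: [-0.3, -0.8, 5.5]
grip_width: 0.013
gripper_force: 79.0
```

>>> {"api": "jog_arm", "payload": {"hand": [0.0, 0.0, 0.0, 0.0, 0.0], "travel": [[0, 0, 0.01], [0, 0, 0.025], [0, 0, 0.03], [0, 0, 0.03], [0, 0, 0.03]], "yaw": [0, 0, 0, 0, 0], "grip_force": 100}}

```text
time_s: 4.58
position: [0.4807, -0.1637, 0.2423]
tool_rot: [[-0.277, 0.961, -0.001], [0.961, 0.277, 0.001], [0.001, -0.001, -1.0]]
ft_force: [0.7, 0.2, -2.7]
grip_width: 0.0129
gripper_force: 97.6
```

>>> {"api": "jog_arm", "payload": {"hand": [0.0, 0.0, 0.0, 0.0, 0.0], "travel": [[0, 0, 0], [0.006, 0.03, 0], [0.006, 0.04, 0], [0.006, 0.045, 0], [0.006, 0.045, 0]], "yaw": [0, 0.09, 0.1, 0.1, 0.1]}}

```text
time_s: 5.2
position: [0.5046, -0.0025, 0.2397]
tool_rot: [[-0.624, 0.781, -0.003], [0.781, 0.624, 0.001], [0.002, -0.002, -1.0]]
ft_force: [0.8, -0.0, -3.0]
grip_width: 0.0123
gripper_force: 97.7
```

>>> {"api": "jog_arm", "payload": {"hand": [0.0, 0.0, 0.0, 0.0, 0.0], "travel": [[0.008, 0.05, 0], [0.008, 0.05, 0], [0.008, 0.05, 0], [0.008, 0.05, 0], [0.004, 0.03, 0]], "yaw": [0.11, 0.11, 0.11, 0.11, 0.086]}}

```text
time_s: 5.82
position: [0.5405, 0.2282, 0.2392]
tool_rot: [[-0.933, 0.361, -0.003], [0.361, 0.933, -0.0], [0.003, -0.002, -1.0]]
ft_force: [1.0, -0.4, -3.1]
grip_width: 0.0123
gripper_force: 97.9
```

>>> {"api": "jog_arm", "payload": {"hand": [0.0, 0.0, 0.0, 0.0, 0.0], "travel": [[0.002, 0.02, 0], [0, 0.006, 0], [0, 0, 0], [0, 0, 0], [0, 0, 0]], "yaw": [0, 0, 0, 0, 0]}}

```text
time_s: 6.45
position: [0.5433, 0.2512, 0.2415]
tool_rot: [[-0.93, 0.366, 0.0], [0.366, 0.93, -0.0], [-0.0, -0.0, -1.0]]
ft_force: [0.6, -0.1, -3.3]
grip_width: 0.0125
gripper_force: 97.9
```

```bash
python3 - <<'E'
from h import *
t=env.get_image('top')[:,:,::-1];s=env.get_image('side')[:,:,::-1];o=env.observe();print(o['position'],o['tool_rot'],o['ft_force'],o['q'])
cv2.imwrite('pics/t2.png',t);cv2.imwrite('pics/s2.png',s)
def c(i,x,y,w,h):return cv2.resize(i[y:y+h,x:x+w],(400,400),interpolation=cv2.INTER_CUBIC)
cv2.imwrite('pics/g2.png',np.hstack([c(t,120,150,80,80),c(s,220,220,80,80)]))
E
```

```text
[0.54324212 0.25152452 0.24146993] [[-9.30654314e-01  3.65899596e-01  1.83971206e-04]
 [ 3.65899603e-01  9.30654329e-01  3.57725916e-06]
 [-1.69904681e-04  7.06441827e-05 -9.99999983e-01]] [-0.18605462  1.02440157 -2.71807399] [ 1.35260662e+01  2.70165990e+01  6.68830282e+01 -2.27136711e-03
  8.60900765e+01 -5.50108229e+01]
```

View pics/g2.png

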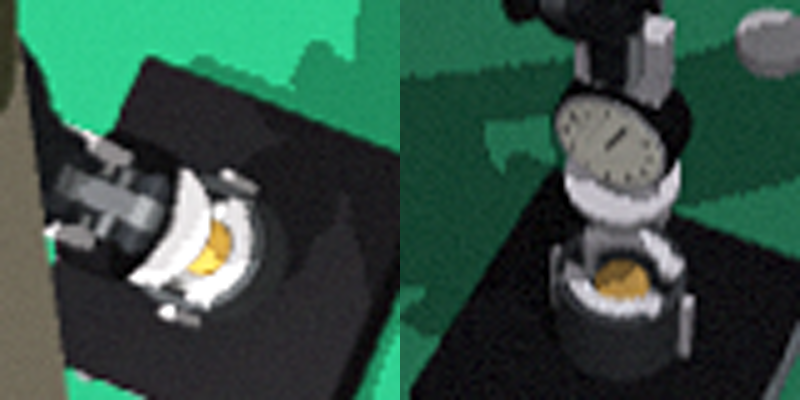

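The gauge hangs upright above the socket. The flange arc is at about (162,197) px in the top view and (264,257) px in the side view. I'll compare flange and socket positions in both views to remove the camera bias.

```bash
python3 - <<'E'
from h import *
from scipy.optimize import least_squares
np.set_printoptions(precision=4,suppress=True,linewidth=250)
t=cv2.imread('pics/t2.png');s=cv2.imread('pics/s2.png')
g=np.array([.5433,.2515,0])
for n in('top','side'):
    print(n,'exp flange top/bot',proj(n,g+[0,0,.1575]),proj(n,g+[0,0,.1525]),'foot',proj(n,g+[0,0,.1305]),'tab top',proj(n,g+[0,0,.2545]))
print(cv2.cvtColor(t,cv2.COLOR_BGR2GRAY)[180:212,140:174]//10)
print(cv2.cvtColor(s,cv2.COLOR_BGR2GRAY)[248:276,250:280]//10)
E
```

```text
top exp flange top/bot [148.5611 193.1614] [149.364  193.5198] foot [152.7779 195.0435] tab top [130.6324 185.1594]
side exp flange top/bot [264.9131 253.8533] [264.893  255.3323] foot [264.8065 261.697 ] tab top [265.3393 222.5151]
[[14 14 13 ...  2  2  2]
 [12 13 13 ...  2  2  2]
 [ 5 10 14 ...  2  2  2]
 ...
 [ 4  4  3 ...  4  4  4]
 [ 3  4  3 ...  4  3  4]
 [ 3  4  3 ...  4  3  4]]
[[ 4  5  9 13 10 13 13 12 13 13 13  9  5 10 13 14 13 13 11  9 13 11  4  0  1  1  0  2  5  4]
 [ 6  4  7 11  9 13 13 13 13 14 13  7 10 13 13 13 13 13 12 10 14 11 10  1  0  0  1  4  5  5]
 [ 8  4  5  8 10 13 13 13 14 13 13 11 13 13 13 13 13 13 13 13 14 14 11  2  0  0  3  5  5  4]
 [ 8  5  4  8 11 13 13 13 13 13 13 13 13 13 13 13 13 13 13 11 11 15 10  2  0  3  3  4  5  5]
 [ 7  4  4 10 11 11 12 11 13 13 13 13 13 13 13 13 13 13 13 11 12 14  9  2  0 13  5  5  4  5]
 [ 3  2  4 11 12 11 11 10 13 13 13 13 13 13 13 13 13 13 11 14 14 13 10  1  6 20  5  4  4  5]
 [ 2  0  4 12 11 12 11 11 11 13 13  9 13 13 14 11 13 14  8 11 14 11  8  2 16 20  5  4  5  4]
 [ 0  1  2 17 16 11 11 11 10 11 11  7 13 13 13  7 11 13 11 1
[... 1193 characters left out ...]
10 10 11 11 11 21 19 19 16 11  4  2  1  1  1  1]
 [ 4 10  4  3  3  2  5 10 10 10  8  8  7  7  6  8  7  9 10 17 19 20 20 18  5  4  1  1  1  1]
 [ 7 10  4  3  2  1  4  9  9  7  5  4  3  3  2  3  2  5  6 10 17 21 20 20 10  5  2  1  1  2]
 [ 8  6  3  3  2  1  3  9  8  5  2  1  2  3  2  2  2  2  3  4 11 17 20 20 17 12  7  1  1  1]
 [ 8  5  2  8  6  3  3  8  8  5  2  3  7  7  6  7  5  3  2  2  3 11 20 20 19 18 14  2  1  2]
 [ 7  3  2 11 11  9  6  9  8  4  5  7  9  8  8  8  7 10  5  1  1  8 19 19 19 20 13  2  1  1]
 [ 7  4  5 12 12 12 10  8  8  6  8  9  8  9  8  7 11 14 12  5  1  5 14 15 18 17  7  2  0  1]
 [ 8  6  8 12 11 11 11  8  6  8  8  8  8  8  8 11 13 14 15  8  2  2  8 10 14  8  5  2  1  1]]
```

```bash
python3 - <<'E'
from h import *
import sys
np.set_printoptions(precision=2,suppress=True,linewidth=250,threshold=sys.maxsize)
t=cv2.imread('pics/t2.png')
g=np.array([.5433,.2515,0]);a=np.linspace(0,2*np.pi,361)
for n in('top','side'):
    for z in(.1575,.1525):
        P=np.array([proj(n,g+[.026*np.cos(x),.026*np.sin(x),z]) for x in a]);print(n,z,P.min(0),P.max(0))
s0=np.array([.5436,.2522,0])
for n in('top','side'):
    P=np.array([proj(n,s0+[.031*np.cos(x),.031*np.sin(x),.089]) for x in a]);print(n,'rim',P.min(0),P.max(0))
print(cv2.cvtColor(t,cv2.COLOR_BGR2GRAY)[182:212,146:174]//10)
E
```

```text
top 0.1575 [135.94 180.63] [161.2  205.81]
top 0.1525 [136.82 181.07] [161.93 206.09]
side 0.1575 [253.05 244.84] [276.79 263.34]
side 0.1525 [253.08 246.32] [276.72 264.82]
top rim [144.59 183.83] [172.28 211.45]
side rim [251.11 262.66] [277.91 284.66]
[[ 4  1  1  2  1  1  1  1  1  1  2  3  3  3  3  3  4  3  3  3  3  4  3  2  2  2  2  2]
 [ 4  2  1  1  1  1  1  1  1  3  6  6  3  3  3  3  3  3  4  6  2  3  2  2  2  2  2  2]
 [ 8  5  3  1  1  2  1  1  0  5 16 22 12  2  4  3  3  4 14 22 15  5  2  2  2  2  2  2]
 [ 7  4  4  5  6  6  5  2  0  5 17 24 21  9  6  6  6  6 13 21 20 11  7  3  1  2  2  2]
 [ 5  4  5  6  7  7  6  3  1  8 20 23 23 20  7  7  7  7  8 10 13 13 13 12  8  1  2  2]
 [ 3  4  5  6  7  7  5  4  2  9 20 23 23 22 17  7  7  7  7  7  8 10 12 14 12  8  2  2]
 [ 8  5  7  5  7  6  5  4  2 12 23 23 23 23 21  5  4  4  7  7  7  7  7  8 10  5  2  2]
 [13 13 15 12  8  5  4  3  2 13 23 22 23 23 22 14  2  2  3  7 13  9  6  5  4  3  1  2]
 [13 15 18 18 15  8  4  2  2 13 23 23 23 23 23 18  8 12 14 15 22 21 16 10  8  3  3  2]
 [14 17 17 18 14 11  7  3  7 19 23 23 23 23 23 21 16 23 25 21 
[... 1065 characters left out ...]
 4]
 [ 8 23 25 25 25 25 25 25 25 24 20 19 19 21 20 15 16 24 25 25 25 25 22 11 11  4  4  4]
 [24 25 25 25 25 25 25 25 17 17 19 21 20 20 21 24 25 25 25 25 25 23 13 11  7  3  4  4]
 [11 20 22 20 24 25 20 15 11 12 17 21 23 25 25 25 25 25 25 25 23 14 12 10  4  4  4  4]
 [ 3  4  8 11 15 18  9  4  7 11 17 23 25 25 25 25 25 25 25 23 13 11  9  5  4  4  4  4]
 [ 3  3  4  8 12 12 10  8  5  5  7 19 25 25 25 25 25 23 18 14 11  9  5  4  4  4  4  4]
 [ 3  3  3  4  7 10 12 11 10  9  9 23 25 25 25 25 23 13 12 12  8  5  4  4  4  4  4  4]
 [ 3  3  3  3  3  5  8 11 11 11 11 14 19 18 22 25 14 11  9  6  5  4  4  4  4  4  3  4]
 [ 3  4  3  3  2  5 16 25 24  8 10 11 11 10 14 19  8  5  5  4  4  5  5  4  4  4  3  4]]
```

>>> {"api": "jog_arm", "payload": {"hand": [0.0, 0.0, 0.0, 0.0, 0.0], "travel": [[0, 0.0003, -0.012], [0, 0, -0.012], [0, 0, -0.01], [0, 0, -0.004], [0, 0, 0]], "yaw": [0, 0, 0, 0, 0], "grip_force": 120}}

```text
time_s: 7.18
position: [0.5432, 0.2523, 0.2031]
tool_rot: [[-0.931, 0.365, -0.0], [0.365, 0.931, -0.0], [0.0, -0.0, -1.0]]
ft_force: [-0.9, 0.6, -2.3]
grip_width: 0.0121
gripper_force: 119.2
```

>>> {"api": "jog_arm", "payload": {"hand": [0.0, 0.0, 0.0, 0.0, 0.0], "travel": [[0, 0, -0.002], [0, 0, -0.002], [0, 0, -0.002], [0, 0, 0], [0, 0, 0]], "yaw": [0, 0, 0, 0, 0]}}

```text
time_s: 7.8
position: [0.5432, 0.2523, 0.1974]
tool_rot: [[-0.931, 0.365, 0.0], [0.365, 0.931, 0.0], [-0.0, 0.0, -1.0]]
ft_force: [0.3, -0.5, -2.5]
grip_width: 0.0122
gripper_force: 119.2
```

>>> {"api": "jog_arm", "payload": {"hand": [0.0, 0.0, 0.0, 0.0, 0.0], "travel": [[0, 0, -0.002], [0, 0, -0.002], [0, 0, -0.001], [0, 0, 0], [0, 0, 0]], "yaw": [0, 0, 0, 0, 0]}}

```text
time_s: 8.43
position: [0.5432, 0.2523, 0.1924]
tool_rot: [[-0.931, 0.365, 0.0], [0.365, 0.931, 0.0], [-0.0, 0.0, -1.0]]
ft_force: [0.2, -0.7, -3.3]
grip_width: 0.0117
gripper_force: 119.2
```

>>> {"api": "jog_arm", "payload": {"hand": [0.0, 0.0, 0.0, 0.0, 0.0], "travel": [[0, 0, -0.002], [0, 0, -0.002], [0, 0, -0.001], [0, 0, 0], [0, 0, 0]], "yaw": [0, 0, 0, 0, 0]}}

```text
time_s: 9.05
position: [0.5433, 0.2523, 0.1876]
tool_rot: [[-0.931, 0.365, 0.001], [0.365, 0.931, 0.0], [-0.001, 0.0, -1.0]]
ft_force: [-0.5, 0.5, 2.1]
grip_width: 0.0119
gripper_force: 120.2
```

>>> {"api": "jog_arm", "payload": {"hand": [0.0, 0.0, 0.0, 0.0, 0.0], "travel": [[0, 0, -0.002], [0, 0, -0.002], [0, 0, -0.002], [0, 0, 0], [0, 0, 0]], "yaw": [0, 0, 0, 0, 0]}}

```text
time_s: 9.68
position: [0.5433, 0.2523, 0.1815]
tool_rot: [[-0.931, 0.365, 0.001], [0.365, 0.931, 0.0], [-0.0, 0.0, -1.0]]
ft_force: [0.4, -0.3, 6.3]
grip_width: 0.0122
gripper_force: 120.6
```

>>> {"api": "jog_arm", "payload": {"hand": [0.0, 0.0, 0.0, 0.0, 0.0], "travel": [[0, 0, -0.002], [0, 0, -0.001], [0, 0, 0], [0, 0, 0], [0, 0, 0]], "yaw": [0, 0, 0, 0, 0]}}

```text
time_s: 10.3
position: [0.5434, 0.2524, 0.179]
tool_rot: [[-0.931, 0.365, 0.001], [0.365, 0.931, 0.0], [-0.001, 0.001, -1.0]]
ft_force: [-1.4, 0.1, 8.6]
grip_width: 0.0119
gripper_force: 121.3
```

>>> {"api": "jog_arm", "payload": {"hand": [0.0, 0.0, 0.0, 0.0, 0.0], "travel": [[0, 0, -0.0005], [0, 0, -0.0005], [0, 0, 0], [0, 0, 0], [0, 0, 0]], "yaw": [0, 0, 0, 0, 0]}}

```text
time_s: 10.92
position: [0.5434, 0.2524, 0.1789]
tool_rot: [[-0.931, 0.365, 0.002], [0.365, 0.931, 0.0], [-0.002, 0.001, -1.0]]
ft_force: [-3.3, -1.4, 14.0]
grip_width: 0.0122
gripper_force: 122.2
```

>>> {"api": "jog_arm", "payload": {"hand": [0.0, 0.0, 0.0, 0.0, 0.0], "travel": [[0, 0, 0], [0, 0, 0], [0, 0, 0], [0, 0, 0], [0, 0, 0]], "yaw": [-0.06, -0.08, -0.08, -0.08, 0]}}

```text
time_s: 11.55
position: [0.5436, 0.2523, 0.179]
tool_rot: [[-0.781, 0.625, 0.003], [0.625, 0.781, 0.0], [-0.002, 0.002, -1.0]]
ft_force: [-2.0, -0.8, 13.7]
grip_width: 0.0122
gripper_force: 122.1
```

```bash
python3 -c "
from rig import env
o=env.observe();print(o['wrist_torque'],o['ft_force'],o['position'])"
```

```text
[-0.34321879  0.53340426 -0.06207333] [-2.04227926 -0.80957327 13.66942087] [0.54362173 0.25226064 0.17895786]
```

>>> {"api": "jog_arm", "payload": {"hand": [0.0, 0.0, 0.0, 0.0, 0.0], "travel": [[0, 0, 0], [0, 0, 0], [0, 0, 0], [0, 0, 0], [0, 0, 0]], "yaw": [-0.1, -0.1, -0.1, -0.1, -0.1]}}

```text
time_s: 12.18
position: [0.5436, 0.2523, 0.179]
tool_rot: [[-0.384, 0.923, 0.003], [0.923, 0.384, 0.0], [-0.001, 0.003, -1.0]]
ft_force: [-2.0, -1.4, 13.5]
grip_width: 0.0121
gripper_force: 122.1
```

>>> {"api": "jog_arm", "payload": {"hand": [0.0, 0.0, 0.0, 0.0, 0.0], "travel": [[0, 0, 0], [0, 0, 0], [0, 0, 0], [0, 0, 0], [0, 0, 0]], "yaw": [-0.1, -0.1, -0.1, -0.1, 0]}}

```text
time_s: 12.8
position: [0.5437, 0.2522, 0.1789]
tool_rot: [[0.004, 1.0, 0.003], [1.0, -0.004, 0.0], [0.0, 0.003, -1.0]]
ft_force: [-1.9, -1.6, 13.3]
grip_width: 0.012
gripper_force: 122.1
```

```bash
python3 -c "
from rig import env
o=env.observe();print(o['wrist_torque'],o['ft_force'],o['position'],o['q'])"
```

```text
[-0.35726073  0.4870849   0.0262007 ] [-1.86453859 -1.55240108 13.32730935] [0.54368985 0.25221599 0.17893144] [ 1.35916472e+01  2.98092781e+01  7.27296662e+01 -2.79836253e-02
  7.73030306e+01  1.38273271e+01]
```

>>> {"api": "jog_arm", "payload": {"hand": [0.0, 0.0, 0.0, 0.0, 0.0], "travel": [[0, 0, 0], [0, 0, 0], [0, 0, 0], [0, 0, 0], [0, 0, 0]], "yaw": [-0.1, -0.1, -0.08, -0.04, 0]}}

```text
time_s: 13.42
position: [0.5437, 0.2522, 0.1789]
tool_rot: [[0.318, 0.948, 0.003], [0.948, -0.318, 0.0], [0.001, 0.003, -1.0]]
ft_force: [-1.6, -1.6, 12.9]
grip_width: 0.0119
gripper_force: 122.0
```

```bash
python3 -c "
from rig import env
o=env.observe();print(o['wrist_torque'],o['ft_force'],o['position'],o['tool_rot'][:,0])"
```

```text
[-0.31412859  0.46609121  0.03347485] [-1.59616738 -1.57457128 12.90847616] [0.54369332 0.25222073 0.17891839] [0.31761733 0.94821844 0.00100946]
```

>>> {"api": "jog_arm", "payload": {"hand": [0.0, 0.0, 0.0, 0.0, 0.0], "travel": [[0, 0, -0.0003], [0, 0, 0], [0, 0, 0], [0, 0, 0], [0, 0, 0]], "yaw": [-0.03, -0.03, 0, 0, 0]}}

```text
time_s: 14.05
position: [0.5437, 0.2522, 0.1789]
tool_rot: [[0.373, 0.928, 0.003], [0.928, -0.373, 0.0], [0.001, 0.003, -1.0]]
ft_force: [-2.5, -1.8, 16.5]
grip_width: 0.0125
gripper_force: 122.4
```

```bash
python3 - <<'E'
from h import *
t=env.get_image('top')[:,:,::-1];s=env.get_image('side')[:,:,::-1];o=env.observe();print(o['position'],o['tool_rot'][:,0],o['ft_force'],o['wrist_torque'],o['qvel'])
def c(i,x,y,w,h):return cv2.resize(i[y:y+h,x:x+w],(400,400),interpolation=cv2.INTER_CUBIC)
cv2.imwrite('pics/g3.png',np.hstack([c(t,120,150,80,80),c(s,220,220,80,80)]))
E
```

```text
[0.54372031 0.2522524  0.17891393] [0.37289493 0.92787266 0.00130133] [-2.18723439 -3.18016993 15.78083002] [-0.4227139   0.54635646  0.43780084] [ 0.07410737 -0.00227289  0.11055983  0.08273575 -0.01318963  0.07510024]
```

View pics/g3.png

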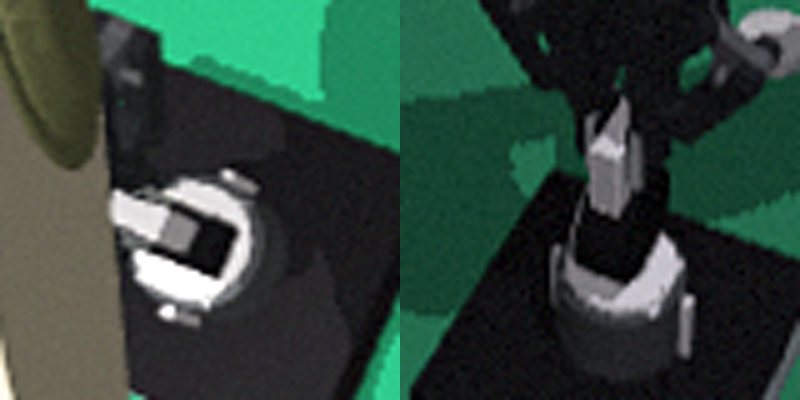

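The flange sits on the collar, centred near (160,198) px in the top view, and the tab is perpendicular to the ridge line. The wrist torque jumped by 0.4 N m, so it's on the stop, and it's pressed home (z held still while the push force rose). I'll hand it in.

```bash
python3 -c "
from rig import env
print(env.close_job())"
```

```text
the job is handed in; nothing more can be done
None
```

I handed the job in with the large gauge still gripped, pressed fully home in the socket and twisted clockwise to the stop; the final force, torque and camera readings agree, but the hand-in returned no verdict.

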